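Unlock the bottle rack and hold the key turned

ROBOT

A 6-joint arm with a two-finger parallel gripper is mounted at the origin on a cart in front of the work surface, level with it; the furniture and walls round the work are solid. World frame = base frame: x ahead of the robot, y to its left, z up, the work surface at z = 0. Lengths are in m, angles in degrees, forces in N, time in s.
With the tool pointing down it reaches from about 0.35 to 0.875 m from the base axis. Payload 4.2 kg.
Tool frame: the origin (TCP) lies midway between the tips of the shut fingers; the grasp point (between the pads) lies 19 mm behind it (r.pinch_z is the distance from the TCP to the grasp point, in m); z points along the fingers, y is the line along which they close (so a half turn about z gives the same grasp; the last joint's range is limited). The gripper opens to 87 mm and grips with 3 to 60 N. Pads are 19 mm wide; open, the fingers measure 117 mm over their backs; the gripper's body (75 mm by 190 mm) begins 51 mm behind the grasp point.
Start: joints at [-50.787, 22.042, 0.453, 0, -68.411, -14.817], TCP at [0.258, -0.569, 0.223] pointing down, gripper open.
Joint ranges: [-179.83, 179.83], [-69.29, 118.12], [-61.27, 80.66], [-181.25, 117.63], [-171.15, -9.14], [-177.46, 177.46]. Speed limits (degrees/s): [159.86, 159.86, 180, 180, 180, 180].

INTERFACE

Orientations are given as a 3x3 rotation matrix whose columns are the frame's x, y, z axes.
In Python, from station import r, imaging, models gives the robot as it stands. The module is installed in compiled form; this text tells all that it offers.
- The arm moves only by the tool apply_moves, never from a script. Its argument "moves" is a list of rows, each a list of 2 entries, a list of its own where there are three numbers: the shift along the tool's x, y, z in m, then the turn about the tool's z in degrees. A call has 1 to 5 rows; each row shifts and turns the commanded pose from where the row before left it, along the tool's axes as they then stand; what a row does not reach is not made up. A row lasts 1/12 s, in which the tool goes at most 41.7 mm and 7.16 degrees, less where a joint would pass 70% of its speed; a pose out of reach is approached as far as the arm can. A call is refused whole if a number of a shift passes 0.0417 or a number of a turn 7.16, either way. A call with a gripper value outside its range is refused whole. "hand" is the finger opening in m, from 0 to 0.087, set as the call begins (left out, the last holds). The fingers move at their own pace and stop on an object; the grip force is fixed at half the most. Time passes only in rows, so rows that do not move let the fingers close. It gives the time, the measured TCP pose, the force, the opening and the grip force at its end, in the units of the state.
- r.sense(): the state, without advancing time (a new reading comes with each control period).
- imaging.capture(name): name is "side" or "top"; returns a dict with "frame" (400x640x3 uint8, blue, green, red), "intrinsics" (3x3 intrinsics, pixels), "eye" and "orientation" of the camera in the world. Camera axes: x right, y down, z forward; pixel columns grow to the right and rows downward; lengths in m; the calibration is good to about 2 mm. A picture is of the moment at which its call begins. There is no depth.
- r.finish_job(): hands the job in; it is judged then, once.
Trained networks look in a picture, given as the dict that the camera call returned (one of the last four; its "shot" number tells which), for a name from the list of things; names that differ only in an ending like _2 or _b are one class to them, and where a whole thing is asked for, a point or a joint stands for the part that bears it (a point fixed in the world has none). Each returns a list of dicts, best first, with "confidence" (0 to 1); they miss things now and then, are a little off and sometimes report something else, mostly with a low value. They report only what shows in the picture. A call takes as long as a camera call. They do not tell look-alikes from the thing itself.
- models.cut_out(picture, target): "region" (400x640 bool, what is visible of it) and "extent" ([left, top, width, height] as shares, 0 to 1, of the picture: columns of its width, rows of its height, round what is visible of it).
- models.place_of(picture, target): "at" ([column, row] as shares, 0 to 1, of the picture: columns of its width, rows of its height: a listed point, or the origin of a listed thing).
The state is a dict: "time_s": time; "joints": joint angles; "joint_velocities": joint speeds; "effort": joint torques, N m; "tcp_pos": TCP position; "ee_rot": TCP orientation; "wrist_force": force on the tool from outside, world axes, zero at the start; "moment": the same for the moment, N m; "gripper_width": opening from 0.0 (shut) to 1.0 (fully open); "gripper_force": force on a finger pad.
Only numpy, scipy, OpenCV 4.12 (cv2) and the standard library are available. Lean on these libraries where they do the work, as an engineer would, in place of code of your own. Each camera call takes 0.05 s, during which the arm holds its last target. There are 200 camera calls.

TASK

Take the key with the square bow from the key stand, put it into the keyhole on top of the bottle rack's lock post and ease it past the two sticky pins until it is fully home. Then turn it a quarter turn clockwise (seen from above) against the lock's spring and finish while still gripping the key and holding it turned, so that the bolt stays drawn. Leave the round-bowed key in its slot, and leave the cork, the jigger and the bottle opener beside them where they lie.

Things in the scene. Friction and masses are not known exactly. Their poses are not given: they have to be found in the camera images.
- key: The key to use: brass, 68 mm tall, 90 g, SQUARE bow; upright in one slot of the stand, tip 8 mm above the worktop, collar on the stand's top. Origin at the blade's tip on the axis; z up to the bow, y along the bow's width, x its thickness. Heights from the tip: pointed bit to 20 mm (20 wide, 5 thick, tip about 8 wide), round neck 5 mm thick to 32, collar 20 mm across 32 to 36, bow 36 to 68.
- key_bow (a point): Centre of the square bow of that key, 52 mm above its tip, axes as the key's. Bow 34 mm wide (y), 32 high, 9 thick (x), with a small square hole. Grip it from above across the 9 mm, fingertips above the collar, and pull straight up (over 32 mm to be clear). The key is the same after a half turn about z.
- round_key: Second brass key in the other slot, same size and blade, but with a ROUND disc bow 32 mm across; leave it alone. Origin at the tip of its blade, axes as for the other key.
- key_stand: Fixed walnut block, 60 x 158 mm, 40 mm high, with two upright slots on its centre line at y = -38 and +38 mm, each 7.5 x 22.5 mm, long side along y; either key may be in either slot, its y axis along the stand's. Origin on the worktop under its centre, z up, y along its length.
- bottle_rack: Fixed walnut bottle rack: base 92 x 325 mm with three small bottles (tops to 132 mm high, the nearest 98 mm from the lock's axis) behind a brass bar; at its right-hand end (seen from the robot) a lock post 70 x 70 mm. Origin on the worktop under the lock's axis, z up, y along the rack towards the bottles, x to its back.
- keyhole (a point): Centre of the keyhole's mouth in the 60 x 60 mm brass plate on the lock post, 78 mm above the worktop; axes as the rack's. The slot in the fixed plate (8 mm thick) is 7.5 x 22.5 mm, long side along y, with a mouth flared about 3 mm each side. The key goes straight down, bow's width along the slot, either way round. Fully home its collar rests on the plate and its tip is 32 mm below this point.
- plug (a point): On the lock's axis 20 mm below the plate, in the turning plug (slot 6.5 x 22.5 mm). Two sticky sprung pins stand into the slot from its narrow ends, 16 and 24 mm below the plate's top; the key's point pushes them aside at some 5 to 20 N of downward push (if it binds, lift a little, twist a little, press again). The plate blocks turning until the key is home.
- lock (a joint): Angle of the plug about the vertical axis through the keyhole, rad: 0 locked (slot in line with the keyhole), growing clockwise seen from above, end stop at 1.6. A spring turns it back with about 0.15 N m at a quarter turn. There is play: the plug lags the key by 0.1 to 0.2 rad.
- bolt (a joint): How far the steel bolt beside the lock post is drawn back from the brass bar, m: 0 locked, moves 8 mm per rad of the plug, about 0.012 when drawn.
- cork: Loose bottle cork lying between stand and rack, 23 x 45 mm. Origin under its centre. Leave alone.
- jigger: Loose double-cone silver measure, 43 mm in diameter, 84 mm high. Origin under its centre. Leave alone.
- bottle_opener: Loose flat bottle opener, 36 x 166 x 8 mm, lying behind the key stand. Origin under its centre. Leave alone.
Things that resemble listed ones, but are neither listed nor needed, are in the scene too. What is shaped like the key but green, pink or turquoise is not meant.

How it is judged (in metres and radians):
On the way, in this order (a step that is already met when the one before it is completed fails the run):
1. the square-bowed key is held clear above its slot (z of key in the frame of key_stand above 0.042 m and contact force between the fingers and key above 2 N), for 0.1 s.
2. the key is fully home in the keyhole, not yet turned (horizontal distance between key and keyhole below 0.004 m and z of key in the frame of keyhole below -0.029 m and angle between key's own z axis and vertical below 0.12 rad and value of joint lock below 0.5 rad), for 0.1 s.
3. the key is turned a quarter turn while home (horizontal distance between key and keyhole below 0.004 m and z of key in the frame of keyhole below -0.029 m and angle between key's own z axis and vertical below 0.12 rad and value of joint lock above 1.3 rad and contact force between the fingers and key above 2 N), for 0.2 s.
At the end, for the whole second after the job is handed in: Through the last second: key home (tip 29 mm or more below the plate, within 4 mm of the axis, upright within 0.12 rad), plug past 1.3 rad and still, bolt drawn 9.5 mm or more, fingers gripping the key (over 2 N); other key and cork, jigger and opener within 20 mm of their starts (all of step 3 and value of joint bolt above 0.0095 m and velocity of joint lock below 0.2 rad/s and distance of each of cork, jigger, bottle_opener, round_key from where it was at the start of the episode below 0.02 m); the arm keeps its last pose, push and grip.
It fails at once if the round-bowed key is taken from its slot or shifted (distance of round_key from where it was at the start of the episode above 0.02 m).
It fails at once if the cork, the jigger or the bottle opener is knocked away (distance of any of cork, jigger, bottle_opener from where it was at the start of the episode above 0.02 m).
It also fails if it takes over 45 s, if anything falls off the work surface, if the arm or the gripper's body presses on something with over 40 N, if the wrist force passes 120 N, or if a joint passes its speed limit or range.

## Working session

There is one attempt and no reset: what is moved stays moved. The work goes in short steps, Python scripts to look and compute and a tool call to move; the robot and the scene stay as the last step left them, time stands still between calls to the robot, and variables do not carry over. Pictures are saved under pics/ and viewed, at most 10 in all, crops included, and the job is handed in when it is done.

Besides the shell and the picture viewer there is one more tool, called after "Call:" as name(argument=value, ...) on one line, values as JSON. apply_moves: Moves the arm, as the interface text tells. Its arguments: {"type":"object","properties":{"moves":{"type":"array"},"hand":{"type":"number"}},"required":["moves"]}

```bash
mkdir -p pics; cat > h.py <<'E'
import numpy as np, cv2
from station import r, imaging, models
def ray(p,uv):
    d=p["orientation"]@np.linalg.solve(np.array(p["intrinsics"]),[uv[0],uv[1],1.]); return np.array(p["eye"]),d/np.linalg.norm(d)
def onz(p,uv,z):
    e,d=ray(p,uv); return e+d*(z-e[2])/d[2]
def tri(obs):
    A=np.zeros((3,3));b=np.zeros(3)
    for p,uv in obs:
        e,d=ray(p,uv);M=np.eye(3)-np.outer(d,d);A+=M;b+=M@e
    x=np.linalg.solve(A,b)
    return x,[np.linalg.norm((np.eye(3)-np.outer(ray(p,uv)[1],ray(p,uv)[1]))@(x-ray(p,uv)[0])) for p,uv in obs]
def proj(p,X):
    c=np.array(p["orientation"]).T@(np.asarray(X)-p["eye"]); q=np.array(p["intrinsics"])@c; return q[:2]/q[2]
E
python3 - <<'E'
from h import *
s=r.sense(); print(s["tcp_pos"],s["ee_rot"],s["wrist_force"],s["gripper_width"],r.pinch_z)
P={n:imaging.capture(n) for n in("side","top")}
for n,p in P.items():
    cv2.imwrite(f"pics/{n}0.png",p["frame"]); print(n,np.round(p["eye"],3),np.round(p["orientation"],3).tolist(),p["intrinsics"])
    for t in["key","key_bow","round_key","key_stand","bottle_rack","keyhole","plug","cork","jigger","bottle_opener"]:
        for d in models.place_of(p,t)[:3]: print(n,t,round(d["confidence"],2),np.round(np.array(d["at"])*[640,400],1))
E
```

```text
[ 0.25792255 -0.56862885  0.22145592] [[-9.10780636e-01 -4.12889413e-01 -9.83193415e-04]
 [-4.12890575e-01  9.10778524e-01  1.96310991e-03]
 [ 8.49241481e-05  2.19391379e-03 -9.99997590e-01]] [0.39104635 0.07530008 0.32837755] 0.9982093205236889 0.0187
side [-0.263 -0.057  0.525] [[-0.093, -0.498, 0.862], [-0.996, 0.031, -0.089], [0.018, -0.867, -0.499]] [[408.75487045   0.         314.91810888]
 [  0.         408.75487045 197.61252252]
 [  0.           0.           1.        ]]
side key 0.66 [408.  230.9]
side key 0.63 [448.1 229.6]
side key 0.58 [396.9 208. ]
side key_bow 0.81 [400.8 191. ]
side key_bow 0.72 [408.4 213.3]
side key_bow 0.57 [442.7 239.5]
side round_key 0.6 [376.8 226.1]
side round_key 0.47 [407.6 233.5]
side key_stand 0.7 [390.6 234.5]
side cork 0.57 [292.8 237.6]
side jigger 0.79 [303.6 198.4]
side jigger 0.38 [375.7 225.8]
side bottle_opener 0.68 [356.7 192.9]
top [ 0.411 -0.175  0.932] [[-0.028, -0.99, 0.136], [-0.999, 0.032, 0.03], [-0.034, -0.135, -0.99]] [[370.63468735   0.         315.69617145]
 [  0.         370.63468735 203.69774244]
 [  0.           0.           1.        ]]
top key 0.64 [412.1 269. ]
top key 0.56 [400.1 231.8]
top key 0.42 [392. 186.]
top key_bow 0.52 [414.9 272.5]
top key_bow 0.46 [441.5 225. ]
top key_bow 0.4 [398.4 229.5]
top round_key 0.47 [367.9 226.1]
top key_stand 0.87 [381.9 229.2]
top bottle_rack 0.85 [222.5 238.9]
top keyhole 0.92 [213.4 239.6]
top plug 0.6 [212.8 237.2]
top cork 0.57 [291.5 228.7]
top jigger 0.73 [307.7 169.4]
top bottle_opener 0.68 [359.6 153. ]
```

View pics/side0.png

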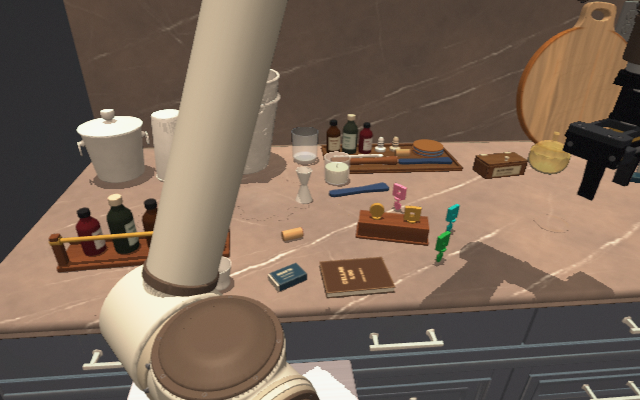

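View pics/top0.png

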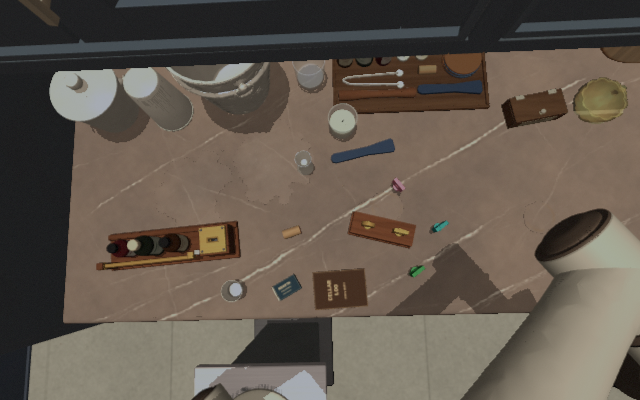

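The side view shows the round brass bow at (377,211) and the square brass bow at (412,213). From the top they are at about (369,225) and (400,231). The rack plate is at about (213,239), hidden by the arm in the side view. The pink, turquoise and green ones are decoys.

```bash
cat > m.py <<'E'
from h import *
P={n:imaging.capture(n) for n in("side","top")}
S,T=P["side"],P["top"]
def best(p,t,near,md=12):
    c=[np.array(d["at"])*[640,400] for d in models.place_of(p,t)]
    c=[x for x in c if np.hypot(*(x-near))<md]
    return c[0] if c else None
def brass(p,c,w=14):
    # centroid of brass-coloured pixels round c
    hsv=cv2.cvtColor(p["frame"],cv2.COLOR_BGR2HSV); m=cv2.inRange(hsv,(16,110,90),(32,255,255))
    z=np.zeros_like(m); x,y=map(int,c); z[y-w:y+w,x-w:x+w]=m[y-w:y+w,x-w:x+w]
    ys,xs=np.nonzero(z); return np.array([xs.mean(),ys.mean()]),len(xs)
print("net",best(S,"key_bow",(412,213)),best(T,"key_bow",(400,231)))
b=[brass(S,(412,213)),brass(T,(400,231))];c=[brass(S,(377,211)),brass(T,(369,225))];print(b,c)
sq=tri([(S,b[0][0]),(T,b[1][0])]);rd=tri([(S,c[0][0]),(T,c[1][0])])
print("square",sq,"round",rd)
n=tri([(S,best(S,"key_bow",(412,213))),(T,best(T,"key_bow",(400,231)))]);print("net square",n)
for t in("key_stand","keyhole","bottle_rack"):
    d=models.cut_out(T,t)
    if d:
        m=d[0]["region"].astype(np.uint8); ct=max(cv2.findContours(m,0,2)[0],key=cv2.contourArea)
        q=cv2.boxPoints(cv2.minAreaRect(ct)); z={"key_stand":.04}.get(t,.07)
        W=np.array([onz(T,u,z) for u in q]); print(t,d[0]["confidence"],q.round(1).tolist(),W.round(4).tolist())
k=best(T,"keyhole",(213,239)); print("keyhole",k,onz(T,k,.078))
hsv=cv2.cvtColor(T["frame"],cv2.COLOR_BGR2HSV); m=cv2.inRange(hsv,(14,100,90),(32,255,255)); z=np.zeros_like(m); z[222:260,195:232]=m[222:260,195:232]
ct=max(cv2.findContours(z,0,2)[0],key=cv2.contourArea); q=cv2.boxPoints(cv2.minAreaRect(ct)); W=np.array([onz(T,u,.078) for u in q]); print("plate",q,W,W.mean(0))
print([np.linalg.norm(W[i]-W[i-1]) for i in range(4)],[np.degrees(np.arctan2(*(W[i]-W[i-1])[1::-1])) for i in range(4)])
A=cv2.resize(T["frame"][205:265,340:440],None,fx=6,fy=6,interpolation=2); B=cv2.resize(T["frame"][215:265,180:250],None,fx=6,fy=6,interpolation=2)
im=np.zeros((660,700,3),np.uint8); im[:360,:600]=A; im[360:,:420]=B; cv2.imwrite("pics/crop.png",im[:,:620] if 0 else cv2.resize(im,None,fx=.9,fy=.9))
E
python3 m.py
```

```text
net [412.48 216.32] [399.872 230.   ]
[(array([412.0375, 213.475 ]), 240), (array([400.29545455, 231.52272727]), 88)] [(array([376.4076087 , 210.35326087]), 184), (array([367.79710145, 224.15942029]), 69)]
square (array([ 0.45952237, -0.3434174 ,  0.06020447]), [np.float64(0.0008714489605581699), np.float64(0.0008714489605581698)]) round (array([ 0.47897165, -0.2693349 ,  0.05899326]), [np.float64(0.00042102895306998697), np.float64(0.0004210289530700049)])
net square (array([ 0.46337724, -0.34571185,  0.05034384]), [np.float64(0.0003135406680421835), np.float64(0.00031354066804221623)])
key_stand 0.69 [[346.5, 233.8000030517578], [351.8999938964844, 210.1999969482422], [415.8999938964844, 224.89999389648438], [410.5, 248.5]] [[0.4588, -0.22, 0.04], [0.5152, -0.2352, 0.04], [0.4751, -0.386, 0.04], [0.4196, -0.3698, 0.04]]
keyhole 0.92 [[92.19999694824219, 235.39999389648438], [236.6999969482422, 218.60000610351562], [241.10000610351562, 256.5], [96.5999984741211, 273.29998779296875]] [[0.4712, 0.3827, 0.07], [0.5004, 0.0378, 0.07], [0.4118, 0.0274, 0.07], [0.3824, 0.3673, 0.07]]
bott
[... 161 characters left out ...]
]] [[0.4703, 0.3827, 0.07], [0.499, 0.0376, 0.07], [0.4111, 0.0274, 0.07], [0.3823, 0.3676, 0.07]]
keyhole [214.912 234.   ] [0.46530069 0.08677477 0.078     ]
plate [[197.24829 226.97934]
 [223.97934 224.75174]
 [226.24142 251.89658]
 [199.51038 254.12418]] [[0.48288403 0.12851436 0.078     ]
 [0.48617875 0.06566674 0.078     ]
 [0.42332249 0.06002651 0.078     ]
 [0.41995772 0.12222782 0.078     ]] [0.45308575 0.09410886 0.078     ]
[np.float64(0.06323955898841906), np.float64(0.06293392300988515), np.float64(0.06310880085802158), np.float64(0.062292250366541714)] [np.float64(5.705102065954906), np.float64(-86.99908031627807), np.float64(-174.87245866195508), np.float64(93.09639598194498)]
```

View pics/crop.png

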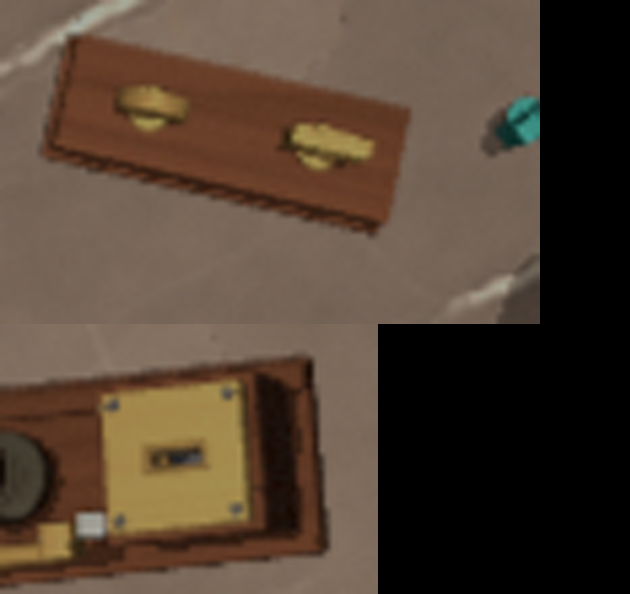

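The crop confirms the square bow is the right-hand key at about (0.4596, -0.3432, 0.060), with the stand yawed about -14.7°. The slot is near pixel (212.5,239.6), rack yaw about +4.7°. The heights and the 76 mm spacing check out, so I'll move above the key.

Call:
apply_moves(moves=[[[0, 0, 0], -7], [[0, 0, 0], -7], [[0, 0, 0], -7], [[0, 0, 0], -7], [[0, 0, 0], -7]], hand=0.05)

```text
time_s: 2.02
tcp_pos: [0.2582, -0.5692, 0.2226]
ee_rot: [[-0.504, -0.864, 0.0], [-0.864, 0.504, -0.0], [0.0, -0.0, -1.0]]
wrist_force: [-0.0, 0.4, 0.3]
gripper_width: 0.707
gripper_force: 0.0
```

Call:
apply_moves(moves=[[[0, 0, 0], -7], [[0, 0, 0], -7], [[0, 0, 0], -1.9], [[-0.03, -0.0153, 0], 0], [[-0.03, -0.0153, 0], 0]])

```text
time_s: 2.43
tcp_pos: [0.3025, -0.5191, 0.2221]
ee_rot: [[-0.257, -0.966, -0.0], [-0.966, 0.257, 0.0], [-0.0, 0.0, -1.0]]
wrist_force: [-0.8, -0.0, 0.1]
gripper_width: 0.577
gripper_force: 0.0
```

Call:
apply_moves(moves=[[[-0.03, -0.0153, 0], 0], [[-0.03, -0.0153, 0], 0], [[-0.03, -0.0153, 0], 0], [[-0.03, -0.0153, 0], 0], [[-0.03, -0.0153, 0], 0]])

```text
time_s: 2.85
tcp_pos: [0.416, -0.3919, 0.2228]
ee_rot: [[-0.254, -0.967, 0.0], [-0.967, 0.254, -0.0], [0.0, -0.0, -1.0]]
wrist_force: [0.8, -0.4, -0.1]
gripper_width: 0.576
gripper_force: 0.0
```

Call:
apply_moves(moves=[[[-0.03, -0.0153, 0], 0], [[-0.03, -0.0153, 0], 0], [[0, 0, 0], 0], [[0, 0, 0], 0], [[0, 0, 0], 0]])

```text
time_s: 3.27
tcp_pos: [0.4598, -0.3429, 0.2225]
ee_rot: [[-0.253, -0.967, -0.0], [-0.967, 0.253, -0.0], [0.0, 0.0, -1.0]]
wrist_force: [0.2, 0.2, 0.0]
gripper_width: 0.578
gripper_force: 0.0
```

```bash
cat >> h.py <<'E'
def go(x,y,z,yaw):
    s=r.sense(); R=np.array(s["ee_rot"]); d=R.T@(np.array([x,y,z])-s["tcp_pos"]); cy=np.degrees(np.arctan2(R[1,1],R[0,1]))
    print("t",round(s["time_s"],2),"tcp",np.round(s["tcp_pos"],4),"yaw",round(cy,2),"tilt",np.round(R[:2,2],4),"q",np.round(s["joints"],1),"F",np.round(s["wrist_force"],1),"w",round(s["gripper_width"],3),"g",np.round(s["gripper_force"],1))
    print("  need shift",np.round(d,4),"turn",round(-((yaw-cy+180)%360-180),2))
E
python3 - <<'E'
from h import *
go(.4596,-.3432,.12,165.3)
ks=[];sk=[]
for i in range(4):
    T=imaging.capture("top"); S=imaging.capture("side")
    ks+=[np.array(d["at"])*[640,400] for d in models.place_of(T,"keyhole")[:1]]
    sk+=[np.array(d["at"])*[640,400] for d in models.place_of(S,"keyhole")[:1]]
print(np.round(ks,1).tolist(),np.round(sk,1).tolist())
cv2.imwrite("pics/s1.png",np.vstack([S["frame"][100:300],T["frame"][130:330]]))
E
```

```text
t 3.27 tcp [ 0.4598 -0.3429  0.2225] yaw 165.33 tilt [-0.0003 -0.    ] q [-20.5  17.1  -7.    0.  -66.    5.9] F [0.2 0.2 0. ] w 0.578 g 0.0
  need shift [4.000e-04 1.000e-04 1.025e-01] turn 0.03
[[213.7, 238.7], [215.2, 238.8], [211.3, 238.2], [215.5, 238.6]] [[202.8, 212.0], [202.2, 211.1], [203.5, 212.6], [202.8, 212.1]]
```

View pics/s1.png

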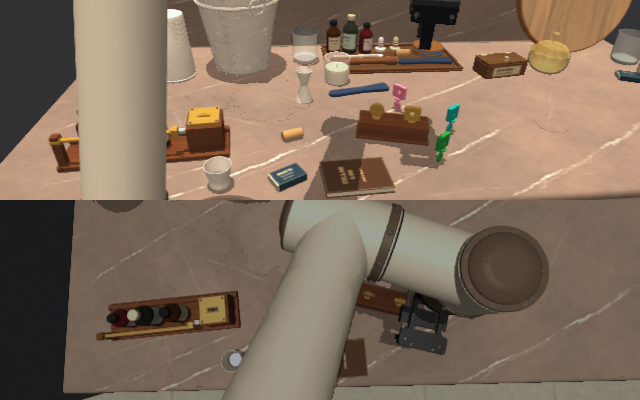

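The fingers are above the key and the lock plate is now clear in both views: side about (204,213), top about (213,239). I'll descend partway and measure the plate in both views.

Call:
apply_moves(moves=[[[0.0004, 0, 0.033], 0], [[0, 0, 0.033], 0], [[0, 0, 0.033], 0], [[0, 0, 0.033], 0], [[0, 0, 0], 0]])

```text
time_s: 4.48
tcp_pos: [0.4553, -0.341, 0.084]
ee_rot: [[-0.256, -0.967, -0.012], [-0.967, 0.255, 0.007], [-0.003, 0.014, -1.0]]
wrist_force: [-1.3, 0.6, -0.7]
gripper_width: 0.573
gripper_force: 0.0
```

```bash
cat > k.py <<'E'
from h import *
S=imaging.capture("side");T=imaging.capture("top")
out={}
for n,p,(x0,y0,x1,y1) in(("side",S,(180,195,232,232)),("top",T,(192,220,232,260))):
    f=cv2.resize(p["frame"][y0:y1,x0:x1],None,fx=8,fy=8,interpolation=2)
    hsv=cv2.cvtColor(f,cv2.COLOR_BGR2HSV); m=cv2.inRange(hsv,(14,100,110),(32,255,255))
    m=cv2.morphologyEx(m,cv2.MORPH_OPEN,np.ones((25,25)))
    c=max(cv2.findContours(m,0,2)[0],key=cv2.contourArea); h=cv2.convexHull(c)
    e=.02
    while len(q:=cv2.approxPolyDP(h,e*cv2.arcLength(h,True),True))>4: e+=.01
    q=q[:,0]; z=np.zeros(m.shape,np.uint8); cv2.fillPoly(z,[q],255); z=cv2.erode(z,np.ones((61,61)))
    dark=cv2.inRange(hsv[...,2],0,110)&z
    cc=[(k,cv2.contourArea(k)) for k in cv2.findContours(dark,0,2)[0]]
    if cc: k=max(cc,key=lambda a:a[1])[0]; print(n,"slot dark",(np.array(cv2.minAreaRect(k)[0])+.5)/8-.5+[x0,y0],np.array(cv2.minAreaRect(k)[1])/8)
    q=(q+.5)/8-.5+[x0,y0]
    W=np.array([onz(p,u,.078) for u in q]); ctr=[]
    a,b,cc_,d=q.astype(float); M=np.array([cc_-a,-(d-b)]).T; t=np.linalg.solve(M,b-a); ctr=a+t[0]*(cc_-a); out[n]=ctr
    print(n,q.round(1).tolist(),"ctr",ctr.round(1),onz(p,ctr,.078).round(4)); print("  len,ang",[(round(np.linalg.norm(W[i]-W[i-1]),4),round(np.degrees(np.arctan2(*(W[i]-W[i-1])[1::-1]))%90,1)) for i in range(4)])
    cv2.polylines(f,[((q-[x0,y0]+.5)*8).astype(int)],True,(255,0,255),1); out[n+"f"]=f
print("tri",tri([(S,out["side"]),(T,out["top"])]))
a,b=out["sidef"],out["topf"]; im=np.zeros((max(a.shape[0],b.shape[0]),a.shape[1]+b.shape[1],3),np.uint8); im[:a.shape[0],:a.shape[1]]=a; im[:b.shape[0],a.shape[1]:]=b
g=S["frame"][150:270,330:480]; g=cv2.resize(g,None,fx=2,fy=2); im=np.vstack([im,np.zeros((240,im.shape[1],3),np.uint8)]); im[-240:,:300]=g
cv2.imwrite("pics/k.png",im); print(proj(S,[.4596,-.3432,.0905]),proj(S,[.4596,-.3432,.06]))
E
python3 k.py
```

```text
side [[219.6, 207.8], [217.3, 224.9], [187.2, 226.8], [188.8, 209.4]] ctr [203.3 217.3] [0.4448 0.094  0.078 ]
  len,ang [(np.float64(0.0623), np.float64(2.3)), (np.float64(0.0645), np.float64(2.3)), (np.float64(0.057), np.float64(2.8)), (np.float64(0.0651), np.float64(7.0))]
top slot dark [212.13076973 239.17115593] [ 4.04663324 10.06231785]
top [[220.6, 225.3], [225.2, 247.7], [202.8, 253.2], [198.4, 230.7]] ctr [211.8 239.1] [0.4536 0.0941 0.078 ]
  len,ang [(np.float64(0.053), np.float64(11.9)), (np.float64(0.0533), np.float64(12.1)), (np.float64(0.0532), np.float64(12.1)), (np.float64(0.0534), np.float64(11.9))]
tri (array([0.45387964, 0.09590668, 0.0722536 ]), [np.float64(3.495666273687321e-05), np.float64(3.49566627368207e-05)])
[414.30015516 201.31913649] [412.33096625 213.52566755]
```

View pics/k.png

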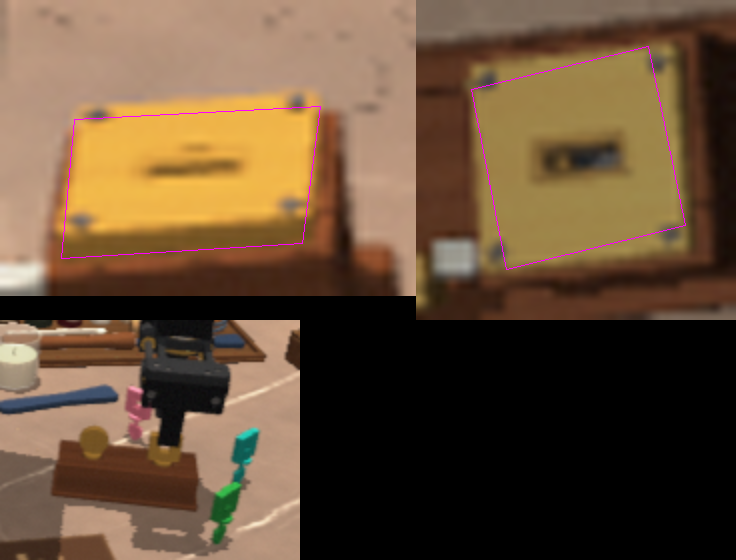

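The automatic polygon was poor, but the slot is clear: top (212.1,239.1), side about (203.9,215.1). The fingers straddle the square bow.

```bash
python3 - <<'E'
from h import *
S=imaging.capture("side");T=imaging.capture("top")
print(tri([(S,(203.9,215.1)),(T,(212.1,239.1))]),onz(T,(212.1,239.1),.078),onz(S,(203.9,215.1),.078))
# side corners by eye
q=np.array([[74,103],[316,93],[308,216],[62,233]])/8-.5+[180,195]
W=np.array([onz(S,u,.078) for u in q]);print(W.round(4),W.mean(0));print([(round(np.linalg.norm(W[i]-W[i-1]),4),round(np.degrees(np.arctan2(*(W[i]-W[i-1])[1::-1]))%90,1)) for i in range(4)])
go(.4596,-.3432,.047,165.3)
E
```

```text
(array([0.45370609, 0.09379251, 0.07756047]), [np.float64(0.00039088349927722895), np.float64(0.00039088349927726213)]) [0.45368406 0.09324468 0.078     ] [0.45318386 0.09405651 0.078     ]
[[0.4856 0.1295 0.078 ]
 [0.4867 0.0676 0.078 ]
 [0.4276 0.0632 0.078 ]
 [0.4238 0.1219 0.078 ]] [0.45590961 0.09555259 0.078     ]
[(np.float64(0.0622), np.float64(7.0)), (np.float64(0.0619), np.float64(1.0)), (np.float64(0.0593), np.float64(4.3)), (np.float64(0.0588), np.float64(3.6))]
t 4.68 tcp [ 0.4615 -0.3442  0.0929] yaw 165.34 tilt [ 0.0037 -0.0023] q [-20.6  24.3 -16.6   0.1 -48.9   5.9] F [ 0.3 -0.2  0.7] w 0.576 g 0.0
  need shift [-0.0006  0.0023  0.0459] turn 0.04
```

Call:
apply_moves(moves=[[[0, 0, 0.0095], 0], [[0, 0, 0.0095], 0], [[0, 0, 0.0095], 0], [[0, 0, 0.0095], 0], [[0, 0, 0.0055], 0]])

```text
time_s: 5.1
tcp_pos: [0.459, -0.343, 0.0454]
ee_rot: [[-0.254, -0.967, -0.002], [-0.967, 0.254, 0.001], [-0.0, 0.002, -1.0]]
wrist_force: [0.3, -0.1, 0.2]
gripper_width: 0.576
gripper_force: 0.0
```

Call:
apply_moves(moves=[[[0, 0, 0], 0], [[0, 0, 0], 0], [[0, 0, 0], 0], [[0, 0, 0], 0], [[0, 0, 0], 0]])

```text
time_s: 5.52
tcp_pos: [0.4602, -0.3435, 0.0475]
ee_rot: [[-0.254, -0.967, 0.001], [-0.967, 0.254, -0.0], [0.0, -0.001, -1.0]]
wrist_force: [0.2, -0.1, 0.3]
gripper_width: 0.572
gripper_force: 0.0
```

```bash
python3 - <<'E'
from h import *
go(.4596,-.3432,.047,165.3)
E
```

```text
t 5.52 tcp [ 0.4602 -0.3435  0.0475] yaw 165.31 tilt [ 0.001  -0.0005] q [-20.6  27.6 -19.1   0.  -43.2   5.9] F [ 0.2 -0.1  0.3] w 0.572 g 0.0
  need shift [-0.0001  0.0006  0.0005] turn 0.01
```

Now I'll close the gripper.

Call:
apply_moves(moves=[[[0, 0, 0], 0], [[0, 0, 0], 0], [[0, 0, 0], 0], [[0, 0, 0], 0], [[0, 0, 0], 0]], hand=0)

```text
time_s: 5.93
tcp_pos: [0.4598, -0.3434, 0.0471]
ee_rot: [[-0.254, -0.967, 0.0], [-0.967, 0.254, -0.0], [0.0, -0.0, -1.0]]
wrist_force: [-0.1, 0.2, 0.3]
gripper_width: 0.276
gripper_force: 0.0
```

Call:
apply_moves(moves=[[[0, 0, 0], 0], [[0, 0, 0], 0], [[0, 0, 0], 0], [[0, 0, 0], 0], [[0, 0, 0], 0]])

```text
time_s: 6.35
tcp_pos: [0.4598, -0.3434, 0.0471]
ee_rot: [[-0.254, -0.967, 0.0], [-0.967, 0.254, -0.0], [0.0, -0.0, -1.0]]
wrist_force: [-0.7, -0.6, -0.0]
gripper_width: 0.1
gripper_force: 30.0
```

Call:
apply_moves(moves=[[[0, 0, -0.008], 0], [[0, 0, -0.01], 0], [[0, 0, -0.01], 0], [[0, 0, -0.01], 0], [[0, 0, -0.01], 0]])

```text
time_s: 6.77
tcp_pos: [0.4598, -0.3434, 0.0966]
ee_rot: [[-0.254, -0.967, 0.001], [-0.967, 0.254, -0.0], [0.0, -0.001, -1.0]]
wrist_force: [-0.4, 0.5, -1.4]
gripper_width: 0.101
gripper_force: 30.0
```

Call:
apply_moves(moves=[[[0, 0, -0.02], 0], [[0, 0, -0.025], 0], [[0, 0, -0.025], 0], [[0, 0, -0.025], 0], [[0, 0, -0.02], 0]])

```text
time_s: 7.18
tcp_pos: [0.4599, -0.3435, 0.2133]
ee_rot: [[-0.254, -0.967, 0.002], [-0.967, 0.254, -0.001], [0.001, -0.003, -1.0]]
wrist_force: [0.2, -0.1, -0.3]
gripper_width: 0.096
gripper_force: 30.0
```

```bash
python3 - <<'E'
from h import *
go(.4536,.0936,.21,184.8)
E
```

```text
t 7.18 tcp [ 0.4599 -0.3435  0.2133] yaw 165.31 tilt [ 0.0024 -0.0013] q [-20.6  17.4  -7.9   0.  -64.6   5.9] F [ 0.2 -0.1 -0.3] w 0.096 g 30.0
  need shift [-0.4212  0.1169  0.0027] turn -19.49
```

Call:
apply_moves(moves=[[[-0.0151, 0.0042, 0], 0], [[-0.03, 0.0083, 0], 0], [[-0.03, 0.0083, 0], 0], [[-0.03, 0.0083, 0], 0], [[-0.03, 0.0083, 0], 0]])

```text
time_s: 7.6
tcp_pos: [0.4573, -0.202, 0.211]
ee_rot: [[-0.255, -0.967, 0.001], [-0.967, 0.255, 0.0], [-0.0, -0.001, -1.0]]
wrist_force: [0.1, -0.0, -0.7]
gripper_width: 0.099
gripper_force: 30.0
```

Call:
apply_moves(moves=[[[-0.03, 0.0083, 0], 0], [[-0.03, 0.0083, 0], 0], [[-0.03, 0.0083, 0], 0], [[-0.03, 0.0083, 0], 0], [[-0.03, 0.0083, 0], 0]])

```text
time_s: 8.02
tcp_pos: [0.4553, -0.0462, 0.2112]
ee_rot: [[-0.254, -0.967, 0.001], [-0.967, 0.254, 0.0], [-0.001, -0.001, -1.0]]
wrist_force: [1.3, 0.1, -0.5]
gripper_width: 0.098
gripper_force: 30.0
```

Call:
apply_moves(moves=[[[-0.03, 0.0083, 0], 0], [[-0.03, 0.0083, 0], 0], [[-0.03, 0.0083, 0], 0], [[-0.03, 0.0083, 0], 0], [[-0.0151, 0.0042, 0], 0]])

```text
time_s: 8.43
tcp_pos: [0.4538, 0.0952, 0.2112]
ee_rot: [[-0.252, -0.968, 0.002], [-0.968, 0.252, 0.001], [-0.002, -0.001, -1.0]]
wrist_force: [0.4, -1.0, -0.7]
gripper_width: 0.095
gripper_force: 30.0
```

Call:
apply_moves(moves=[[[0, 0, 0], -6.5], [[0, 0, 0], -6.5], [[0, 0, 0], -6.5], [[0, 0, 0], 0], [[0, 0, 0], 0]])

```text
time_s: 8.85
tcp_pos: [0.4538, 0.0926, 0.2107]
ee_rot: [[0.081, -0.997, 0.001], [-0.997, -0.081, 0.0], [-0.0, -0.001, -1.0]]
wrist_force: [-0.4, -0.2, -1.5]
gripper_width: 0.104
gripper_force: 30.0
```

Call:
apply_moves(moves=[[[0, 0, 0], 0], [[0, 0, 0], 0], [[0, 0, 0], 0], [[0, 0, 0], 0], [[0, 0, 0], 0]])

```text
time_s: 9.27
tcp_pos: [0.4539, 0.0925, 0.21]
ee_rot: [[0.083, -0.997, -0.0], [-0.997, -0.083, -0.0], [0.0, 0.0, -1.0]]
wrist_force: [0.5, 0.0, -1.2]
gripper_width: 0.099
gripper_force: 30.0
```

```bash
python3 - <<'E'
from h import *
go(.4536,.0936,.13,184.8)
S=imaging.capture("side");T=imaging.capture("top")
s=np.array(r.sense()["tcp_pos"]); print(proj(S,s-[0,0,.038]),proj(T,s-[0,0,.038]),proj(T,s))
cv2.imwrite("pics/c.png",np.hstack([cv2.resize(S["frame"][130:250,150:270],None,fx=3,fy=3),cv2.resize(T["frame"][190:310,130:250],None,fx=3,fy=3)]))
E
```

```text
t 9.27 tcp [0.4539 0.0925 0.21  ] yaw -175.24 tilt [-0.0001 -0.0001] q [ 31.7   6.7 -22.4   0.  -60.9 -26.9] F [ 0.5  0.  -1.2] w 0.099 g 30.0
  need shift [-0.0011  0.0003  0.08  ] turn -0.04
[198.95989063 173.26563101] [198.29451328 237.12019875] [191.57342246 236.23136656]
```

View pics/c.png

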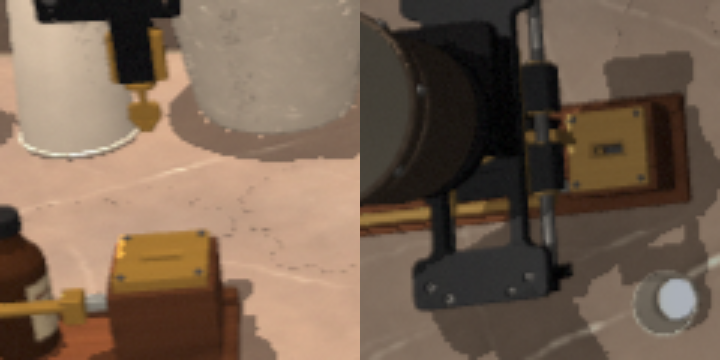

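The key hangs upright with its tip where predicted: side about (199,173), slot below. I'll correct 1 mm and descend to just above the mouth.

Call:
apply_moves(moves=[[[-0.0011, 0.0002, 0.015], 0], [[0, 0, 0.02], 0], [[0, 0, 0.02], 0], [[0, 0, 0.02], 0], [[0, 0, 0.01], 0]])

```text
time_s: 9.78
tcp_pos: [0.4524, 0.0931, 0.1228]
ee_rot: [[0.083, -0.997, -0.004], [-0.997, -0.083, -0.001], [0.001, 0.004, -1.0]]
wrist_force: [-0.2, -0.5, -1.4]
gripper_width: 0.103
gripper_force: 30.0
```

Call:
apply_moves(moves=[[[0, 0, 0], 0], [[0, 0, 0], 0], [[0, 0, 0], 0], [[0, 0, 0], 0], [[0, 0, 0], 0]])

```text
time_s: 10.2
tcp_pos: [0.4542, 0.094, 0.126]
ee_rot: [[0.084, -0.996, 0.002], [-0.996, -0.084, 0.001], [-0.001, -0.002, -1.0]]
wrist_force: [0.0, 0.3, -0.4]
gripper_width: 0.097
gripper_force: 30.0
```

```bash
cat > c.py <<'E'
from h import *
import sys
go(.4537,.0936,.0848,184.8)
S=imaging.capture("side");T=imaging.capture("top")
s=np.array(r.sense()["tcp_pos"]); print(proj(S,s-[0,0,.039]),proj(S,[.4537,.0936,.0777]))
cv2.imwrite(sys.argv[1],cv2.resize(S["frame"][160:245,160:250],None,fx=6,fy=6,interpolation=2))
E
python3 c.py pics/d.png
```

```text
t 10.2 tcp [0.4542 0.094  0.126 ] yaw -175.2 tilt [0.0019 0.001 ] q [ 31.8  12.2 -29.4   0.  -48.2 -27.1] F [ 0.   0.3 -0.4] w 0.097 g 30.0
  need shift [0.0004 0.0007 0.0412] turn -0.0
[203.53703191 211.22768726] [204.18346781 215.08099461]
```

View pics/d.png

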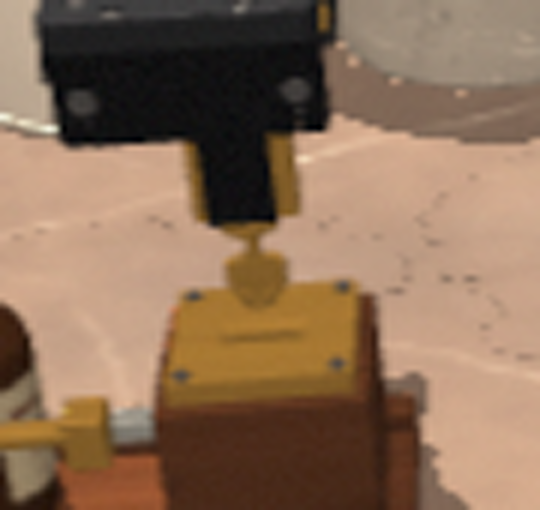

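The tip is at about (203.3,211), right over the slot as predicted. I'll insert gently.

Call:
apply_moves(moves=[[[0, 0, 0.003], 0], [[0, 0, 0.003], 0], [[0, 0, 0.003], 0], [[0, 0, 0.003], 0], [[0, 0, 0.002], 0]])

```text
time_s: 10.72
tcp_pos: [0.4534, 0.0935, 0.1104]
ee_rot: [[0.084, -0.997, -0.001], [-0.997, -0.084, -0.0], [0.0, 0.001, -1.0]]
wrist_force: [-0.9, -0.6, -1.0]
gripper_width: 0.104
gripper_force: 30.0
```

Call:
apply_moves(moves=[[[0, 0, 0.002], 0], [[0, 0, 0.002], 0], [[0, 0, 0.002], 0], [[0, 0, 0], 0], [[0, 0, 0], 0]])

```text
time_s: 11.13
tcp_pos: [0.4536, 0.0936, 0.1049]
ee_rot: [[0.084, -0.996, -0.0], [-0.996, -0.084, -0.0], [0.0, 0.0, -1.0]]
wrist_force: [-0.0, 0.2, -0.9]
gripper_width: 0.099
gripper_force: 30.0
```

The tip is in the mouth with no side load. Next are the pins.

Call:
apply_moves(moves=[[[0, 0, 0.0015], 0], [[0, 0, 0.0015], 0], [[0, 0, 0.0015], 0], [[0, 0, 0.0015], 0], [[0, 0, 0.001], 0]])

```text
time_s: 11.55
tcp_pos: [0.4536, 0.0936, 0.0978]
ee_rot: [[0.084, -0.997, -0.0], [-0.997, -0.084, -0.0], [0.0, 0.0, -1.0]]
wrist_force: [0.4, -0.1, -0.9]
gripper_width: 0.1
gripper_force: 30.0
```

Call:
apply_moves(moves=[[[0, 0, 0.001], 0], [[0, 0, 0.001], 0], [[0, 0, 0.001], 0], [[0, 0, 0.001], 0], [[0, 0, 0], 0]])

```text
time_s: 11.97
tcp_pos: [0.4535, 0.0932, 0.0941]
ee_rot: [[0.084, -0.996, -0.001], [-0.996, -0.084, -0.001], [0.001, 0.001, -1.0]]
wrist_force: [-0.0, -2.4, 1.4]
gripper_width: 0.103
gripper_force: 30.0
```

Call:
apply_moves(moves=[[[0, 0, 0.001], 0], [[0, 0, 0.001], 0], [[0, 0, 0.001], 0], [[0, 0, 0.001], 0], [[0, 0, 0], 0]])

```text
time_s: 12.38
tcp_pos: [0.4531, 0.093, 0.0894]
ee_rot: [[0.083, -0.997, -0.001], [-0.997, -0.083, -0.001], [0.001, 0.001, -1.0]]
wrist_force: [0.7, -5.5, -2.6]
gripper_width: 0.099
gripper_force: 30.0
```

Call:
apply_moves(moves=[[[0, 0, 0.001], 0], [[0, 0, 0.001], 0], [[0, 0, 0.001], 0], [[0, 0, 0], 0], [[0, 0, 0], 0]])

```text
time_s: 12.8
tcp_pos: [0.4534, 0.094, 0.087]
ee_rot: [[0.083, -0.997, -0.0], [-0.997, -0.083, 0.001], [-0.001, 0.0, -1.0]]
wrist_force: [-1.8, -1.7, 4.0]
gripper_width: 0.1
gripper_force: 30.0
```

Call:
apply_moves(moves=[[[0, 0, 0.001], 0], [[0, 0, 0.001], 0], [[0, 0, 0.001], 0], [[0, 0, 0], 0], [[0, 0, 0], 0]])

```text
time_s: 13.22
tcp_pos: [0.4546, 0.0945, 0.085]
ee_rot: [[0.084, -0.996, 0.002], [-0.996, -0.084, 0.001], [-0.001, -0.002, -1.0]]
wrist_force: [-2.6, -1.0, 6.3]
gripper_width: 0.1
gripper_force: 30.0
```

Call:
apply_moves(moves=[[[0, 0, 0.0005], 0], [[0, 0, 0.0005], 0], [[0, 0, 0], 0], [[0, 0, 0], 0], [[0, 0, 0], 0]])

```text
time_s: 13.63
tcp_pos: [0.4546, 0.0945, 0.0849]
ee_rot: [[0.084, -0.996, 0.003], [-0.996, -0.084, 0.001], [-0.001, -0.003, -1.0]]
wrist_force: [-5.2, -1.6, 14.8]
gripper_width: 0.1
gripper_force: 30.0
```

```bash
python3 c.py pics/e.png
```

```text
t 13.63 tcp [0.4546 0.0945 0.0849] yaw -175.16 tilt [0.0026 0.0013] q [ 31.9  15.7 -32.3   0.  -41.9 -27.1] F [-5.2 -1.6 14.8] w 0.1 g 30.0
  need shift [0.0009 0.001  0.0001] turn 0.04
[205.58836541 227.85438487] [204.18346781 215.08099461]
```

View pics/e.png

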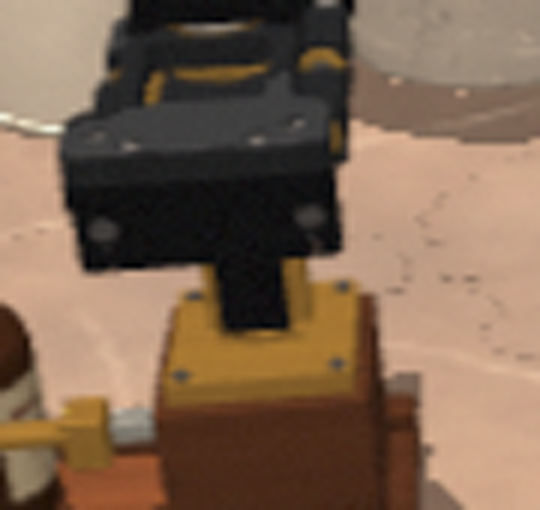

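The collar is seated: z stopped at 0.085, as expected for home, and the push rises to 15 N. Now I'll turn clockwise.

Call:
apply_moves(moves=[[[0, 0, 0], 4], [[0, 0, 0], 4], [[0, 0, 0], 4], [[0, 0, 0], 4], [[0, 0, 0], 4]])

```text
time_s: 14.15
tcp_pos: [0.4548, 0.0946, 0.0849]
ee_rot: [[-0.264, -0.965, 0.003], [-0.965, 0.264, 0.001], [-0.002, -0.002, -1.0]]
wrist_force: [-4.5, -1.3, 14.5]
gripper_width: 0.103
gripper_force: 30.0
```

Call:
apply_moves(moves=[[[0, 0, 0], 4], [[0, 0, 0], 4], [[0, 0, 0], 4], [[0, 0, 0], 4], [[0, 0, 0], 4]])

```text
time_s: 14.57
tcp_pos: [0.4547, 0.0946, 0.0849]
ee_rot: [[-0.578, -0.816, 0.003], [-0.816, 0.578, 0.001], [-0.003, -0.002, -1.0]]
wrist_force: [-4.4, -1.6, 13.5]
gripper_width: 0.099
gripper_force: 30.0
```

```bash
python3 - <<'E'
from h import *
go(.4537,.0936,.0848,94.8); print(r.sense()["moment"])
E
```

```text
t 14.57 tcp [0.4547 0.0946 0.0849] yaw 144.7 tilt [0.0029 0.0013] q [ 31.9  15.7 -32.3   0.  -41.9 -67.2] F [-4.4 -1.6 13.5] w 0.099 g 30.0
  need shift [0.0014 0.0003 0.0001] turn 49.9
[-0.37994407  1.36114434  0.15699983]
```

Call:
apply_moves(moves=[[[0, 0, 0], 4], [[0, 0, 0], 4], [[0, 0, 0], 4], [[0, 0, 0], 4], [[0, 0, 0], 4]])

```text
time_s: 14.98
tcp_pos: [0.4551, 0.0944, 0.0849]
ee_rot: [[-0.822, -0.57, 0.003], [-0.57, 0.822, 0.001], [-0.003, -0.001, -1.0]]
wrist_force: [-2.7, -2.6, 13.4]
gripper_width: 0.101
gripper_force: 30.0
```

Call:
apply_moves(moves=[[[0, 0, 0], 4], [[0, 0, 0], 4], [[0, 0, 0], 4], [[0, 0, 0], 4], [[0, 0, 0], 4]])

```text
time_s: 15.4
tcp_pos: [0.4552, 0.094, 0.0849]
ee_rot: [[-0.967, -0.254, 0.003], [-0.254, 0.967, 0.0], [-0.003, -0.001, -1.0]]
wrist_force: [-2.3, -5.6, 11.5]
gripper_width: 0.1
gripper_force: 30.0
```

Call:
apply_moves(moves=[[[0, 0, 0], 4], [[0, 0, 0], 4], [[0, 0, 0], 4], [[0, 0, 0], 3], [[0, 0, 0], 0]])

```text
time_s: 15.82
tcp_pos: [0.4553, 0.0937, 0.0849]
ee_rot: [[-1.0, 0.003, 0.003], [0.003, 1.0, -0.0], [-0.003, -0.0, -1.0]]
wrist_force: [-0.8, -5.8, 13.2]
gripper_width: 0.1
gripper_force: 30.0
```

```bash
python3 - <<'E'
from h import *
go(.4537,.0936,.0848,94.8); print(r.sense()["moment"])
S=imaging.capture("side");T=imaging.capture("top")
a=cv2.resize(S["frame"][175:245,150:250],None,fx=6,fy=6,interpolation=2)
cv2.imwrite("pics/f.png",a)
E
```

```text
t 15.82 tcp [0.4553 0.0937 0.0849] yaw 89.83 tilt [ 0.0034 -0.0003] q [  31.8   15.7  -32.3    0.2  -41.9 -122.1] F [-0.8 -5.8 13.2] w 0.1 g 30.0
  need shift [ 0.0016 -0.0001  0.0001] turn -4.97
[-1.86800695  0.27785864  0.15224065]
```

View pics/f.png

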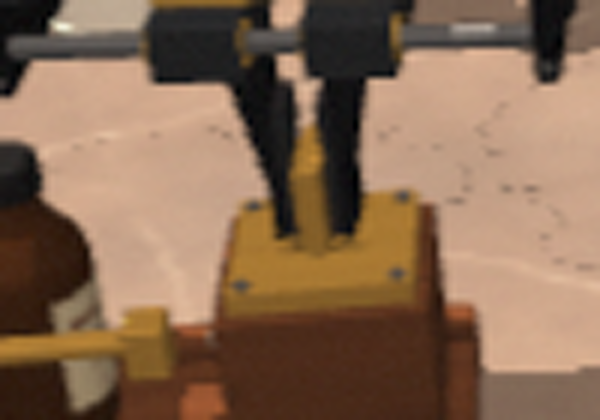

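The bow is edge-on and the bolt has withdrawn from the bar, leaving a gap at about (190,340). I'll add a small margin, settle and hand in.

Call:
apply_moves(moves=[[[0, 0, 0], 2], [[0, 0, 0], 0], [[0, 0, 0], 0], [[0, 0, 0], 0], [[0, 0, 0], 0]])

```text
time_s: 16.33
tcp_pos: [0.4553, 0.0937, 0.0849]
ee_rot: [[-0.999, 0.036, 0.003], [0.036, 0.999, -0.0], [-0.003, -0.0, -1.0]]
wrist_force: [-0.9, -5.8, 12.6]
gripper_width: 0.099
gripper_force: 30.0
```

Call:
apply_moves(moves=[[[0, 0, 0], 0], [[0, 0, 0], 0], [[0, 0, 0], 0], [[0, 0, 0], 0], [[0, 0, 0], 0]])

```text
time_s: 16.75
tcp_pos: [0.4553, 0.0937, 0.0849]
ee_rot: [[-0.999, 0.036, 0.003], [0.036, 0.999, -0.0], [-0.003, -0.0, -1.0]]
wrist_force: [-1.0, -6.9, 11.7]
gripper_width: 0.102
gripper_force: 30.0
```

```bash
python3 - <<'E'
from h import *
go(.4537,.0936,.0848,94.8); print(r.sense()["moment"])
print(r.finish_job())
E
```

```text
t 16.75 tcp [0.4553 0.0937 0.0849] yaw 87.92 tilt [ 0.0034 -0.0003] q [  31.8   15.7  -32.3    0.2  -41.9 -124. ] F [-1.  -6.9 11.7] w 0.102 g 30.0
  need shift [ 0.0015 -0.0001  0.0001] turn -6.88
[-1.85245249  0.33697343  0.16363757]
the job is handed in; nothing more can be done
None
```

I handed the job in at 16.8 s with the square-bowed key seated and the gripper turned 97° clockwise, still gripping at 30 N; the last picture showed the bolt drawn, but the hand-in returned no verdict.

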